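Roll the mugs handle-up and hang them on the rack

TASK

The mugs lie on their sides on the drying mat. First roll each one along the mat, without picking it up, until its handle points straight up, and let go of it; only when every mug lies there with its handle up, hang them all by their handles on the mug rack, each on a peg of its own, and leave the other things on the counter where they are.

Things in the scene. Friction and masses are not known exactly. Their poses are not given: they have to be found in the camera images.
- mug_a: white stoneware mug lying on its side: twelve flat sides, 60 mm across flats, 110 mm long, 0.15 to 0.3 kg; may be absent. Origin on its long axis, halfway along (30 mm above the mat when lying). Own x: along that axis to the open mouth; own z: from the axis out through the handle (z is up when the handle is up). Starts with the handle level or 60 degrees off straight up, to either side
- mug_b: white stoneware mug lying on its side: twelve flat sides, 60 mm across flats, 110 mm long, 0.15 to 0.3 kg; may be absent. Origin on its long axis, halfway along (30 mm above the mat when lying). Own x: along that axis to the open mouth; own z: from the axis out through the handle (z is up when the handle is up). Starts with the handle level or 60 degrees off straight up, to either side
- mug_c: white stoneware mug lying on its side: twelve flat sides, 60 mm across flats, 110 mm long, 0.15 to 0.3 kg; may be absent. Origin on its long axis, halfway along (30 mm above the mat when lying). Own x: along that axis to the open mouth; own z: from the axis out through the handle (z is up when the handle is up). Starts with the handle level or 60 degrees off straight up, to either side
- mug_d: white stoneware mug lying on its side: twelve flat sides, 60 mm across flats, 110 mm long, 0.15 to 0.3 kg; may be absent. Origin on its long axis, halfway along (30 mm above the mat when lying). Own x: along that axis to the open mouth; own z: from the axis out through the handle (z is up when the handle is up). Starts with the handle level or 60 degrees off straight up, to either side
- mug_a_handle (a point): centre of the straight outer bar of this mug's handle, 62 mm from the mug's axis. The handle is a flat D of 9 mm round bar in the mug's x-z plane, centred at x = 0, 59 mm long outside; the bar runs along the mug's x. The opening is 41 mm long and 27 mm deep, from the bar to the mug's side
- mug_b_handle (a point): centre of the straight outer bar of this mug's handle, 62 mm from the mug's axis. The handle is a flat D of 9 mm round bar in the mug's x-z plane, centred at x = 0, 59 mm long outside; the bar runs along the mug's x. The opening is 41 mm long and 27 mm deep, from the bar to the mug's side
- mug_c_handle (a point): centre of the straight outer bar of this mug's handle, 62 mm from the mug's axis. The handle is a flat D of 9 mm round bar in the mug's x-z plane, centred at x = 0, 59 mm long outside; the bar runs along the mug's x. The opening is 41 mm long and 27 mm deep, from the bar to the mug's side
- mug_d_handle (a point): centre of the straight outer bar of this mug's handle, 62 mm from the mug's axis. The handle is a flat D of 9 mm round bar in the mug's x-z plane, centred at x = 0, 59 mm long outside; the bar runs along the mug's x. The opening is 41 mm long and 27 mm deep, from the bar to the mug's side
- mat: dark rubber drying mat fixed on the counter, 220 mm (x) by 860 mm (y), 4 mm thick; origin under its centre. The mugs lie on it; their flats keep them where they are left, in steps of 30 degrees, wherever the handle is. A quarter turn of a mug is 48 mm of rolling
- rack: fixed steel mug rack: a level rail (14 mm round bar, 560 mm along the rack's y, 220 mm above the counter) on a post at each end, with four pegs towards the robot; nothing of it is above 260 mm. Origin on the counter under the rail's middle; own x points from the pegs to the rail (away from the robot), z up. A mug hangs with its axis about along the rack's y
- peg0 (a point): point on the centreline of the first (lowest y) peg, 40 mm in front of the rail: a good place to hang the handle's bar; axes as the rack's. The peg is 8 mm thick, runs along the rack's x and slopes up to its free end, 25 mm nearer the robot than this point and 12 mm higher (27 degrees), so a mug may slide back to the rail. Pegs are 135 mm apart
- peg1 (a point): point on the centreline of the second peg, 40 mm in front of the rail: a good place to hang the handle's bar; axes as the rack's. The peg is 8 mm thick, runs along the rack's x and slopes up to its free end, 25 mm nearer the robot than this point and 12 mm higher (27 degrees), so a mug may slide back to the rail. Pegs are 135 mm apart
- peg2 (a point): point on the centreline of the third peg, 40 mm in front of the rail: a good place to hang the handle's bar; axes as the rack's. The peg is 8 mm thick, runs along the rack's x and slopes up to its free end, 25 mm nearer the robot than this point and 12 mm higher (27 degrees), so a mug may slide back to the rail. Pegs are 135 mm apart
- peg3 (a point): point on the centreline of the fourth (highest y) peg, 40 mm in front of the rail: a good place to hang the handle's bar; axes as the rack's. The peg is 8 mm thick, runs along the rack's x and slopes up to its free end, 25 mm nearer the robot than this point and 12 mm higher (27 degrees), so a mug may slide back to the rail. Pegs are 135 mm apart
- spice_jar: small glass jar, 44 mm across, 75 mm tall, standing under the rack; origin under its centre; leave alone
- ramekin: small blue bowl, 76 mm across, 42 mm tall, under the rack; origin under its centre; leave alone
- tea_tin: dark steel tin, 56 mm across, 85 mm tall, under or behind the rack; origin under its centre; leave alone
- coaster: cork disc, 90 mm across, 8 mm thick, near the rack; origin under its centre; leave alone
- salt: white salt shaker, 40 mm across, 70 mm tall, at the left, beside the mat; origin under its centre; leave alone
- water_bottle: clear bottle, 64 mm across, 190 mm tall, right of the rack; origin under its centre; leave alone
- sauce_bottle: amber bottle, 54 mm across, 160 mm tall, left of the rack; origin under its centre; leave alone

How it is judged:
By the outcome, as a careful person would: the job done as asked, in the order asked, and still so for the second after the job is handed in, with the robot touching nothing.
Of mug_a, mug_b, mug_c, mug_d only 3 to 4 are there at a start; the rules pass over those that are not, and their reading is None.
At some moment in a run one of mug_a, mug_b, mug_c, mug_d may be knocked a few centimetres aside while the robot is not near it.
It also fails if it takes over 210 s, if anything falls off the work surface, if the arm or the gripper's body presses on something with over 40 N, if the wrist force passes 120 N, or if a joint passes its speed limit or range.

ROBOT

A 6-joint arm with a two-finger parallel gripper is mounted at the origin on the work surface. World frame = base frame: x ahead of the robot, y to its left, z up, the work surface at z = 0. Lengths are in m, angles in rad, forces in N, time in s.
With the tool pointing down it reaches from about 0.375 to 0.9 m from the base axis. Payload 3.1 kg.
Tool frame: the origin (TCP) lies midway between the tips of the shut fingers; the grasp point (between the pads) lies 19 mm behind it; z points along the fingers, y is the line along which they close (so a half turn about z gives the same grasp; the last joint's range is limited). The gripper opens to 87 mm and grips with 3 to 60 N. Pads are 19 mm wide; open, the fingers measure 117 mm over their backs; the gripper's body (75 mm by 190 mm) begins 51 mm behind the grasp point.
Start: joints at [-1.516, 0.527, 1.433, -0, 1.181, -0.178], TCP at [0.144, -0.608, 0.223] pointing down, gripper open.
Joint ranges: [-3.08, 3.08], [-0.75, 2.2], [0.22, 2.44], [-1.43, 4.57], [0, 2.65], [-2.85, 2.85]. Speed limits (rad/s): [2.79, 2.79, 3.14, 3.14, 3.14, 3.14].

INTERFACE

Orientations are given as a unit quaternion [x, y, z, w].
In Python, from rig import robot gives the robot as it stands. The module is installed in compiled form; this text tells all that it offers.
- The arm moves only by the tool play_rows, never from a script. Its arguments are lists of equal length, an entry for each row: "gripper": the closure, from -1 (fully open) to 1 (shut); "delta_pos": the shift along the tool's x, y, z in cm, a list of three; "turn": the turn, a rotation vector about the tool's x, y, z in rad, a list of three. A call has 1 to 12 rows; each row is the pose to reach, as a shift and turn from the pose commanded when the call began, along the tool's axes at that moment; what a row does not reach only later rows make up. A row lasts 1/8 s, in which the tool goes at most 62.5 mm and 10.7 degrees, less where a joint would pass 70% of its speed; a pose out of reach is approached as far as the arm can. A call with a gripper value outside its range is refused whole. The fingers move at their own pace and stop on an object; "squeeze" is the grip in N (left out, the last holds). Time passes only in rows, so rows that repeat a pose let the fingers close. It gives the time, the measured TCP pose, the force, the opening and the grip force at its end, in the units of the state.
- robot.get_obs(): the state, without advancing time (a new reading comes with each control period).
- robot.camera(name): name is "side" or "top" or "wrist"; returns a dict with "color" (400x640x3 uint8, red, green, blue), "vfov" (degrees; the focal length in pixels is half the picture's height over the tangent of half this angle, whatever the lens; pixels are square), "cx", "cy" (the principal point, pixels), "R" (3x3) and "t" (3): a world point X has camera coordinates R X + t. Camera axes: x right, y down, z forward; pixel columns grow to the right and rows downward; lengths in m; the calibration is good to about 2 mm. A picture is of the moment at which its call begins. There is no depth.
- robot.hand_in(): hands the job in; it is judged then, once.
The state is a dict: "time": time; "q": joint angles; "joint_velocities": joint speeds; "joint_torque": joint torques, N m; "position": TCP position; "tool_rot": TCP orientation; "ft_force": force on the tool from outside, world axes, zero at the start; "moment": the same for the moment, N m; "grip_width": finger opening in m; "grip_force": force on a finger pad.
Only numpy, scipy, OpenCV 4.12 (cv2) and the standard library are available. Lean on these libraries where they do the work, as an engineer would, in place of code of your own. Each camera call takes 0.05 s, during which the arm holds its last target. There are 200 camera calls.

## Working session

There is one attempt and no reset: what is moved stays moved. The work goes in short steps, Python scripts to look and compute and a tool call to move; the robot and the scene stay as the last step left them, time stands still between calls to the robot, and variables do not carry over. Pictures are saved under pics/ and viewed, at most 14 in all, crops included, and the job is handed in when it is done.

Besides the shell and the picture viewer there is one more tool, called after ">>>" as name(argument=value, ...), one argument or row to a line, values as JSON. play_rows: Moves the arm, as the interface text tells. Its arguments: {"type":"object","properties":{"gripper":{"type":"array","items":{"type":"number"}},"delta_pos":{"type":"array","items":{"type":"array","items":{"type":"number"}}},"turn":{"type":"array","items":{"type":"array","items":{"type":"number"}}},"squeeze":{"type":"number"}},"required":["gripper","delta_pos","turn"]}

```bash
mkdir -p pics; python3 - <<'E'
from rig import robot
import cv2,numpy as np,pickle
o=robot.get_obs();print({k:np.round(v,3) for k,v in o.items()})
for n in ("top","side"):
    c=robot.camera(n);pickle.dump(c,open(f"pics/{n}0.pkl","wb"))
    cv2.imwrite(f"pics/{n}0.png",cv2.resize(c["color"][...,::-1],(800,500),interpolation=cv2.INTER_CUBIC))
    print(n,c["vfov"],c["cx"],c["cy"],np.round(c["R"],3).tolist(),np.round(c["t"],3))
E
```

```text
{'time': np.float64(0.0), 'q': array([-1.516,  0.528,  1.434,  0.   ,  1.181, -0.179]), 'joint_velocities': array([ 0.   ,  0.001, -0.   ,  0.001,  0.001,  0.   ]), 'joint_torque': array([ -0.   , -44.004, -17.659,   0.063,   0.058,  -0.   ]), 'position': array([ 0.144, -0.607,  0.222]), 'tool_rot': array([ 0.993,  0.116,  0.   , -0.001]), 'ft_force': array([ 0.738, -0.487,  0.015]), 'moment': array([-0.007, -0.044,  0.037]), 'grip_force': np.float64(0.0), 'grip_width': np.float64(0.087)}
top 52.406464563207436 320.5190366002286 195.74540422213062 [[-0.014, -1.0, 0.005], [-0.989, 0.013, -0.145], [0.145, -0.007, -0.989]] [0.033 0.582 1.101]
side 42.83486110139749 333.5709356005301 192.63003601286445 [[-0.978, -0.209, -0.014], [-0.116, 0.595, -0.796], [0.175, -0.776, -0.606]] [0.552 0.186 1.721]
```

View pics/top0.png

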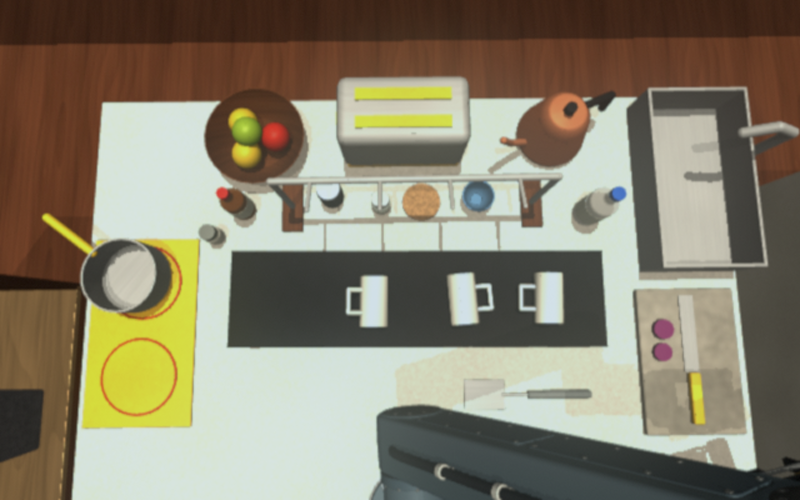

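View pics/side0.png

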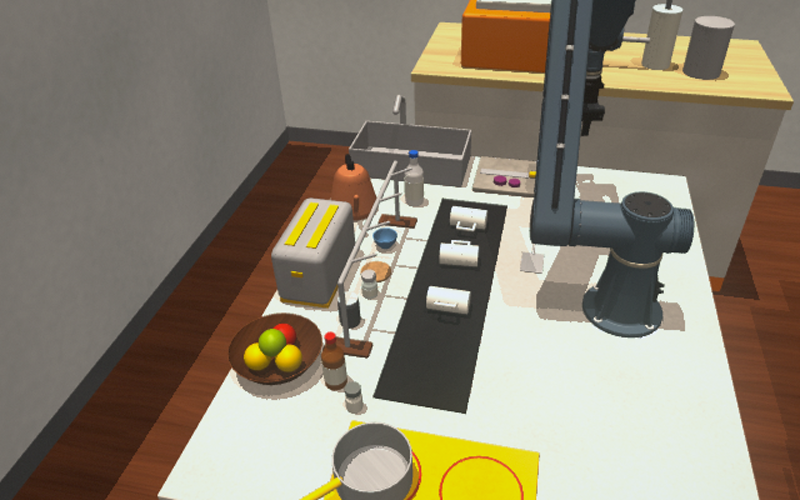

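```bash
cat > h.py <<'E'
import numpy as np,cv2,pickle
from scipy.spatial.transform import Rotation as Ro
def f(c): return c["color"].shape[0]/2/np.tan(np.radians(c["vfov"]/2))
def proj(c,X):
    p=np.atleast_2d(X)@np.array(c["R"]).T+c["t"]
    return p[:,:2]/p[:,2:]*f(c)+[c["cx"],c["cy"]]
def unproj(c,px,z):
    px=np.atleast_2d(px)
    d=np.c_[(px-[c["cx"],c["cy"]])/f(c),np.ones(len(px))]@np.array(c["R"])
    o=-np.array(c["R"]).T@c["t"]; s=(z-o[2])/d[:,2]
    return o+s[:,None]*d
def crop(c,x0,y0,x1,y1,s,name):
    cv2.imwrite(name,cv2.resize(c["color"][y0:y1,x0:x1,::-1],None,fx=s,fy=s,interpolation=cv2.INTER_CUBIC))
E
python3 - <<'E'
from h import *
t=pickle.load(open("pics/top0.pkl","rb"))
crop(t,260,205,480,275,3.6,"pics/c1.png"); crop(t,210,130,460,210,3.2,"pics/c2.png")
print(unproj(t,np.array([[228,346],[233,251],[606,346],[602,252]])*.8,0.004).round(3))
E
```

```text
[[ 0.362  0.418  0.004]
 [ 0.578  0.414  0.004]
 [ 0.35  -0.436  0.004]
 [ 0.565 -0.443  0.004]]
```

View pics/c1.png

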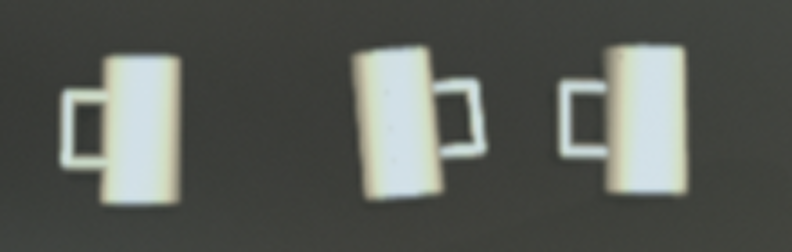

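View pics/c2.png

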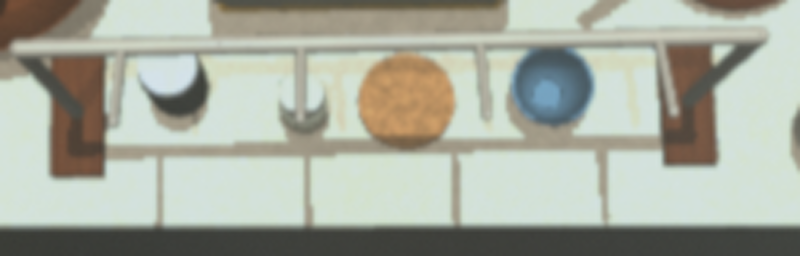

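```bash
python3 - <<'E'
from h import *
t=pickle.load(open("pics/top0.pkl","rb"))
print("cam",(-np.array(t["R"]).T@t["t"]).round(3))
C=lambda p,s,x,y:np.array(p,float)/s+[x,y]
M=[[(105,56),(180,56),(101,203),(180,203),(67,93),(67,163)],[(353,54),(430,47),(365,199),(442,193),(474,84),(482,152)],[(607,45),(685,45),(606,192),(687,193),(564,84),(564,154)]]
for m in M:
    p=C(m,3.6,260,205)
    b=unproj(t,p[:4],.034)[:,:2]
    far=b[:2].mean(0);near=b[2:].mean(0);c=(far+near)/2;a=far-near;L=np.linalg.norm(a);a/=L
    n=np.array([-a[1],a[0]])
    print("ctr",c.round(4),"len",L.round(4),"w",np.linalg.norm(b[0]-b[1]).round(4),np.linalg.norm(b[2]-b[3]).round(4),"yaw",np.degrees(np.arctan2(a[1],a[0])).round(1))
    for z in(.034,.065): 
        h=unproj(t,p[4:],z)[:,:2].mean(0); print("  bar z",z,h.round(4),"off",((h-c)@n).round(4),((h-c)@a).round(4))
r=unproj(t,C([(15,47),(765,35)],3.2,210,130),.22);print("rail",r.round(4))
print("tips",unproj(t,C([(113,122),(301,115),(487,117),(673,110)],3.2,210,130),.251).round(4).tolist())
print("roots",unproj(t,C([(120,48),(301,45),(480,43),(660,41)],3.2,210,130),.221).round(4).tolist())
s=pickle.load(open("pics/side0.pkl","rb"))
crop(s,280,150,400,270,5,"pics/c3.png")
E
```

```text
cam [0.417 0.034 1.173]
ctr [0.4575 0.0865] len 0.1132 w 0.0585 0.0607 yaw -1.1
  bar z 0.034 [0.4591 0.1441] off 0.0577 0.0005
  bar z 0.065 [0.4579 0.1411] off 0.0546 -0.0006
ctr [ 0.4596 -0.112 ] len 0.1125 w 0.0605 0.0596 yaw 2.9
  bar z 0.034 [ 0.4625 -0.1746] off -0.0627 -0.0003
  bar z 0.065 [ 0.4613 -0.1689] off -0.057 -0.0013
ctr [ 0.4605 -0.3053] len 0.1141 w 0.0611 0.0625 yaw -3.0
  bar z 0.034 [ 0.4609 -0.2414] off 0.0639 -0.003
  bar z 0.065 [ 0.4597 -0.2339] off 0.0713 -0.0046
rail [[ 0.6842  0.2805  0.22  ]
 [ 0.6866 -0.2862  0.22  ]]
tips [[0.6187, 0.2003, 0.251], [0.6222, 0.0644, 0.251], [0.6191, -0.0704, 0.251], [0.6226, -0.2056, 0.251]]
roots [[0.6821, 0.2012, 0.221], [0.6828, 0.0649, 0.221], [0.6827, -0.0701, 0.221], [0.6826, -0.2062, 0.221]]
```

View pics/c3.png

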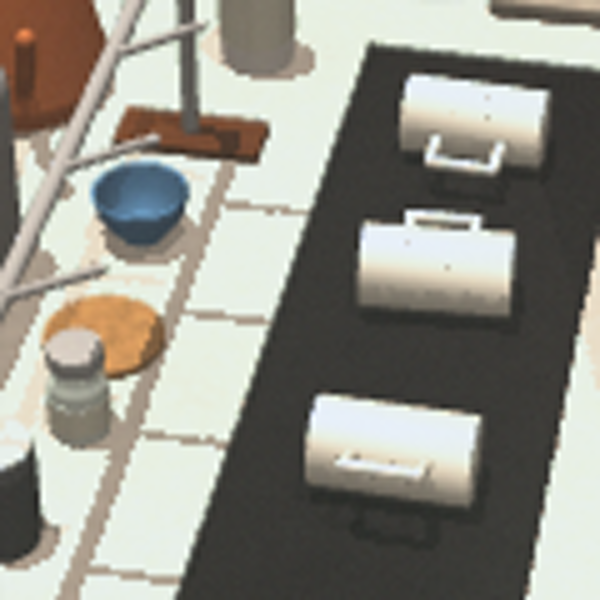

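```bash
cat >> h.py <<'E'
def mv(pts):
    """pts: list of (x,y,z,theta_deg), tool down; prints rows relative to current pose"""
    from rig import robot
    o=robot.get_obs();R0=Ro.from_quat(o["tool_rot"]);p0=np.array(o["position"])
    th=np.degrees(2*np.arctan2(*np.array(o["tool_rot"])[[1,0]]))
    print("now",p0.round(4),"th",th.round(2),"q",np.round(o["q"],2),"t",o["time"],"w",round(float(o["grip_width"]),4))
    for x,y,z,t in pts:
        a=np.radians(t/2);Rt=Ro.from_quat([np.cos(a),np.sin(a),0,0])
        print((R0.inv().apply(np.array([x,y,z])-p0)*100).round(2).tolist(),(R0.inv()*Rt).as_rotvec().round(3).tolist())
E
python3 - <<'E'
from h import *
s=pickle.load(open("pics/side0.pkl","rb"))
def bar(c,yaw,sgn,up): 
    a=np.radians(yaw);n=np.array([-np.sin(a),np.cos(a)])*sgn;u=np.radians(up)
    return np.r_[np.array(c)+n*.062*np.sin(u),.034+.062*np.cos(u)]
for k,(c,y,g) in enumerate([((.4575,.0865),-1.1,1),((.4596,-.112),2.9,-1),((.4605,-.3053),-3,1)]):
    for up in (60,90): print(k+1,up,((proj(s,bar(c,y,g,up))[0]-[280,150])*5).round(0))
mv([(.462,-.2425,.15,-3)])
E
```

```text
1 60 [381. 466.]
1 90 [378. 509.]
2 60 [448. 188.]
2 90 [448. 215.]
3 60 [464. 122.]
3 90 [461. 161.]
now [ 0.1442 -0.6075  0.2217] th 13.34 q [-1.52  0.53  1.43  0.    1.18 -0.18] t 0.1 w 0.0872
[39.34, -28.17, 7.23] [-0.002, -0.0, 0.285]
```

Roll states confirmed: mug1 60° (bar at +y), mug2 level (−y), mug3 level (+y). Start with mug3.

>>> play_rows(
  gripper=[0.54,0.54,0.54,0.54,0.54,0.54,0.54,0.54,0.54,0.54,0.54],
  delta_pos=[
    [5,-3.5,0.9],
    [10,-7,1.8],
    [15,-10.5,2.7],
    [20,-14,3.6],
    [25,-17.5,4.5],
    [30,-21,5.4],
    [35,-25,6.4],
    [39.3,-28.2,7.2],
    [39.3,-28.2,7.2],
    [39.3,-28.2,7.2],
    [39.3,-28.2,7.2],
  ],
  turn=[
    [0,0,0.1],
    [0,0,0.2],
    [0,0,0.285],
    [0,0,0.285],
    [0,0,0.285],
    [0,0,0.285],
    [0,0,0.285],
    [0,0,0.285],
    [0,0,0.285],
    [0,0,0.285],
    [0,0,0.285],
  ],
)

```text
time: 1.48
position: [0.461, -0.2443, 0.1507]
tool_rot: [1.0, -0.027, 0.0, 0.0]
ft_force: [0.0, -0.6, 0.5]
grip_width: 0.0202
grip_force: 0.0
```

```bash
python3 - <<'E'
from h import *
from rig import robot
c=robot.camera("wrist");pickle.dump(c,open("pics/w1.pkl","wb"))
crop(c,0,0,640,400,1.25,"pics/w1.png")
mv([(.462,-.2425,.024,-3)])
for z in (.034,): print(proj(c,[[.4637,-.2434,.034],[.4605,-.3053,.034]]).round(0)*1.25)
E
```

```text
now [ 0.4609 -0.2444  0.1507] th -3.12 q [-0.7   0.49  1.76 -0.    0.89  0.92] t 1.525 w 0.0204
[0.09, -0.2, 12.67] [0.0, -0.0, -0.002]
[[397.5 245. ]
 [477.5 245. ]]
```

View pics/w1.png

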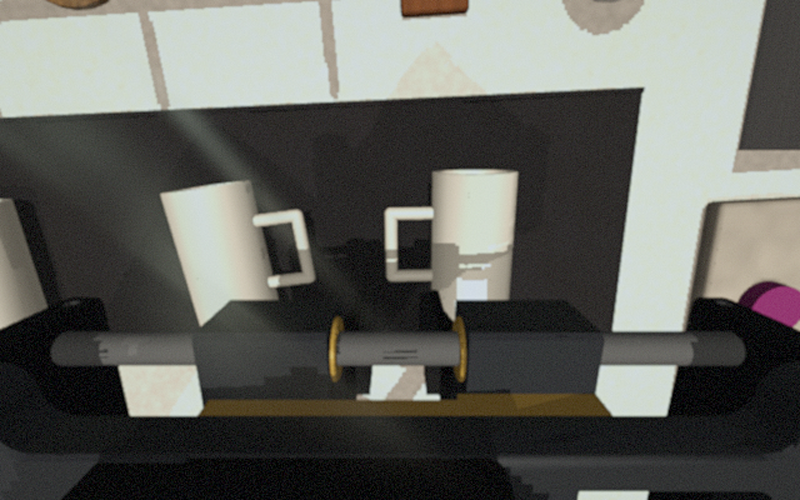

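>>> play_rows(
  gripper=[0.54,0.54,0.54,0.54,0.54,0.54,0.54,0.54],
  delta_pos=[
    [0.1,-0.4,3],
    [0.1,-0.4,6],
    [0.1,-0.4,8],
    [0.1,-0.4,9.5],
    [0.1,-0.4,11],
    [0.1,-0.4,12.6],
    [0.1,-0.4,12.6],
    [0.1,-0.4,12.6],
  ],
  turn=[
    [0,0,0],
    [0,0,0],
    [0,0,0],
    [0,0,0],
    [0,0,0],
    [0,0,0],
    [0,0,0],
    [0,0,0],
  ],
)

```text
time: 2.52
position: [0.463, -0.2392, 0.0247]
tool_rot: [1.0, -0.026, 0.0, 0.0]
ft_force: [-0.2, -0.0, 0.2]
grip_width: 0.0199
grip_force: 0.0
```

>>> play_rows(
  gripper=[0.9,0.9,0.9,0.9,0.9,0.9],
  delta_pos=[
    [0,0,0],
    [0,0,0],
    [0,0,0],
    [0,0,0],
    [0,0,0],
    [0,0,0],
  ],
  turn=[
    [0,0,0],
    [0,0,0],
    [0,0,0],
    [0,0,0],
    [0,0,0],
    [0,0,0],
  ],
  squeeze=4,
)

```text
time: 3.28
position: [0.463, -0.2391, 0.0246]
tool_rot: [1.0, -0.026, 0.0, 0.0]
ft_force: [1.3, 1.5, 1.5]
grip_width: 0.0085
grip_force: 4.0
```

```bash
cat >> h.py <<'E'
def arc(yaw,sgn,n,step=10):
    """bar displacement (tool cm at th=yaw) while polygon rolls n*30 deg towards handle-up; handle at sgn*n side"""
    # plane coords: u towards handle side, v up; start handle at angle n*30 from up
    h=30*n;out=[];ax=np.array([0,30.]);w=30*np.tan(np.radians(15))
    b0=ax+62*np.array([np.sin(np.radians(h)),np.cos(np.radians(h))])
    for k in range(n):
        piv=np.array([-w-2*w*k,0])
        for a in np.arange(step,31,step):
            t=np.radians(a);rel=np.array([w,30.])
            axp=piv+[np.cos(t)*rel[0]-np.sin(t)*rel[1],np.sin(t)*rel[0]+np.cos(t)*rel[1]]
            ang=np.radians(h-30*k-a)
            d=axp+62*np.array([np.sin(ang),np.cos(ang)])-b0
            out.append([0,round(-sgn*d[0]/10,2),round(-d[1]/10,2)])
    print(out)
E
python3 - <<'E'
from h import *
mv([]); arc(-3,1,3,10); arc(0,1,2,10)
E
```

```text
now [ 0.463  -0.2391  0.0246] th -3.0 q [-0.69  0.71  1.84  0.    0.59  0.93] t 3.275 w 0.0085
[[0, np.float64(0.63), np.float64(-1.17)], [0, np.float64(1.45), np.float64(-2.21)], [0, np.float64(2.44), np.float64(-3.1)], [0, np.float64(3.59), np.float64(-4.08)], [0, np.float64(4.9), np.float64(-4.84)], [0, np.float64(6.32), np.float64(-5.37)], [0, np.float64(7.83), np.float64(-5.92)], [0, np.float64(9.41), np.float64(-6.2)], [0, np.float64(11.02), np.float64(-6.2)]]
[[0, np.float64(1.15), np.float64(-0.98)], [0, np.float64(2.46), np.float64(-1.74)], [0, np.float64(3.88), np.float64(-2.27)], [0, np.float64(5.39), np.float64(-2.82)], [0, np.float64(6.97), np.float64(-3.1)], [0, np.float64(8.58), np.float64(-3.1)]]
```

>>> play_rows(
  gripper=[0.9,0.9,0.9,0.9,0.9,0.9,0.9,0.9,0.9,0.9,0.9],
  delta_pos=[
    [0,0.63,-1.17],
    [0,1.45,-2.21],
    [0,2.44,-3.1],
    [0,3.59,-4.08],
    [0,4.9,-4.84],
    [0,6.32,-5.37],
    [0,7.83,-5.92],
    [0,9.41,-6.2],
    [0,10.8,-6.2],
    [0,10.9,-6.2],
    [0,10.9,-6.2],
  ],
  turn=[
    [0,0,0],
    [0,0,0],
    [0,0,0],
    [0,0,0],
    [0,0,0],
    [0,0,0],
    [0,0,0],
    [0,0,0],
    [0,0,0],
    [0,0,0],
    [0,0,0],
  ],
)

```text
time: 4.65
position: [0.4574, -0.3483, 0.0867]
tool_rot: [1.0, -0.026, 0.0, 0.0]
ft_force: [1.8, -0.4, 2.9]
grip_width: 0.0089
grip_force: 4.0
```

>>> play_rows(
  gripper=[0.5,0.5,0.5,0.5,0.5,0.5,0.5,0.5,0.5,0.5,0.5,0.5],
  delta_pos=[
    [0,0,0],
    [0,0,0],
    [0,0,0],
    [0,0,0],
    [0,0,-2],
    [0,0,-4],
    [0,0,-6],
    [0,0,-9],
    [0,0,-9],
    [0,0,-9],
    [0,0,-9],
    [0,0,-9],
  ],
  turn=[
    [0,0,0],
    [0,0,0],
    [0,0,0],
    [0,0,0],
    [0,0,0],
    [0,0,0],
    [0,0,0],
    [0,0,0],
    [0,0,0],
    [0,0,0],
    [0,0,0],
    [0,0,0],
  ],
)

```text
time: 6.15
position: [0.4567, -0.3475, 0.1755]
tool_rot: [1.0, -0.026, -0.001, -0.001]
ft_force: [0.4, -0.0, -0.3]
grip_width: 0.0219
grip_force: 0.0
```

```bash
python3 - <<'E'
from h import *
from rig import robot
c=robot.camera("wrist");crop(c,0,0,640,400,1,"pics/w2a.png")
s=robot.camera("side");a=cv2.imread("pics/w2a.png");b=cv2.resize(s["color"][130:280,270:420,::-1],(400,400));b=b[:, :]
cv2.imwrite("pics/w2.png",cv2.resize(np.hstack([a,b]),(800,308)))
t=robot.camera("top");pickle.dump(t,open("pics/top1.pkl","wb"))
mv([(.4615,-.174,.15,2.9)])
print(proj(c,[[.4627,-.174,.034]])*.77)
E
```

```text
now [ 0.4569 -0.3478  0.176 ] th -2.99 q [-0.85  0.52  1.61  0.    1.02  0.78] t 6.3 w 0.0216
[-0.45, -17.38, 2.62] [-0.001, 0.001, -0.103]
[[119.5331219  150.17187565]]
```

View pics/w2.png

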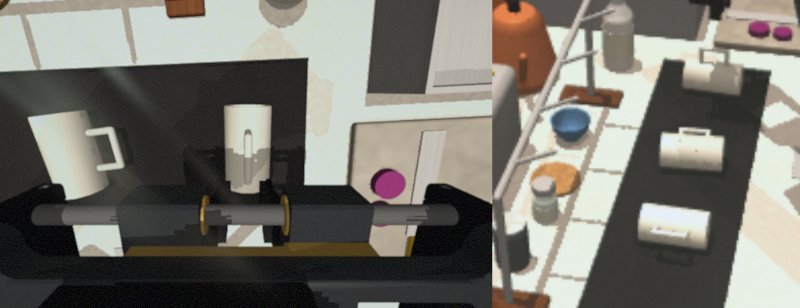

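>>> play_rows(
  gripper=[0.54,0.54,0.54,0.54,0.54,0.54,0.54,0.54,0.54,0.54,0.54,0.54],
  delta_pos=[
    [-0.1,-5,0.5],
    [-0.2,-10,1.5],
    [-0.3,-15,2.6],
    [-0.35,-17.43,2.6],
    [-0.35,-17.43,2.6],
    [-0.35,-17.43,5],
    [-0.35,-17.43,8],
    [-0.35,-17.43,10],
    [-0.35,-17.43,12],
    [-0.35,-17.43,13.6],
    [-0.35,-17.43,15.2],
    [-0.35,-17.43,15.2],
  ],
  turn=[
    [0,0,-0.1],
    [0,0,-0.1],
    [0,0,-0.1],
    [0,0,-0.1],
    [0,0,-0.1],
    [0,0,-0.1],
    [0,0,-0.1],
    [0,0,-0.1],
    [0,0,-0.1],
    [0,0,-0.1],
    [0,0,-0.1],
    [0,0,-0.1],
  ],
)

```text
time: 7.8
position: [0.4623, -0.1742, 0.0235]
tool_rot: [1.0, 0.023, -0.001, -0.0]
ft_force: [-0.1, 0.0, 0.6]
grip_width: 0.0203
grip_force: 0.0
```

>>> play_rows(
  gripper=[0.9,0.9,0.9,0.9,0.9,0.9],
  delta_pos=[
    [0,0,0],
    [0,0,0],
    [0,0,0],
    [0,0,0],
    [0,0,0],
    [0,0,0],
  ],
  turn=[
    [0,0,0],
    [0,0,0],
    [0,0,0],
    [0,0,0],
    [0,0,0],
    [0,0,0],
  ],
  squeeze=4,
)

```text
time: 8.55
position: [0.4627, -0.1738, 0.0246]
tool_rot: [1.0, 0.024, -0.0, 0.0]
ft_force: [-1.2, -0.2, 0.6]
grip_width: 0.0086
grip_force: 4.0
```

Handle on −y side: the roll goes to +y (tool −y).

>>> play_rows(
  gripper=[0.9,0.9,0.9,0.9,0.9,0.9,0.9,0.9,0.9,0.9,0.9],
  delta_pos=[
    [0,-0.63,-1.17],
    [0,-1.45,-2.21],
    [0,-2.44,-3.1],
    [0,-3.59,-4.08],
    [0,-4.9,-4.84],
    [0,-6.32,-5.37],
    [0,-7.83,-5.92],
    [0,-9.41,-6.2],
    [0,-10.8,-6.2],
    [0,-10.9,-6.2],
    [0,-10.9,-6.2],
  ],
  turn=[
    [0,0,0],
    [0,0,0],
    [0,0,0],
    [0,0,0],
    [0,0,0],
    [0,0,0],
    [0,0,0],
    [0,0,0],
    [0,0,0],
    [0,0,0],
    [0,0,0],
  ],
)

```text
time: 9.93
position: [0.4573, -0.0646, 0.0865]
tool_rot: [1.0, 0.024, -0.0, -0.0]
ft_force: [-0.6, 0.6, 3.6]
grip_width: 0.0087
grip_force: 4.0
```

>>> play_rows(
  gripper=[0.5,0.5,0.5,0.5,0.5,0.5,0.5,0.5,0.5,0.5,0.5,0.5],
  delta_pos=[
    [0,0,0],
    [0,0,0],
    [0,0,0],
    [0,0,0],
    [0,0,-2],
    [0,0,-4],
    [0,0,-6],
    [0,0,-9],
    [0,0,-9],
    [0,0,-9],
    [0,0,-9],
    [0,0,-9],
  ],
  turn=[
    [0,0,0],
    [0,0,0],
    [0,0,0],
    [0,0,0],
    [0,0,0],
    [0,0,0],
    [0,0,0],
    [0,0,0],
    [0,0,0],
    [0,0,0],
    [0,0,0],
    [0,0,0],
  ],
)

```text
time: 11.42
position: [0.4569, -0.0647, 0.1757]
tool_rot: [1.0, 0.024, -0.001, -0.0]
ft_force: [-0.4, -0.2, -0.8]
grip_width: 0.0218
grip_force: 0.0
```

```bash
python3 - <<'E'
from h import *
from rig import robot
c=robot.camera("wrist");crop(c,0,0,640,400,1,"pics/w3a.png")
s=robot.camera("side");a=cv2.imread("pics/w3a.png");b=cv2.resize(s["color"][130:280,270:420,::-1],(400,400));b=b[:, :]
cv2.imwrite("pics/w3.png",cv2.resize(np.hstack([a,b]),(800,308)))
b=(.4586,.1405)
mv([(*b,.19,-1.1),(*b,.055,-1.1)])
print(proj(c,[[*b,.065]])*.77)
E
```

```text
now [ 0.4572 -0.0647  0.176 ] th 2.73 q [-0.38  0.38  1.88  0.    0.88  1.14] t 11.525 w 0.0217
[1.12, -20.49, -1.39] [-0.001, 0.001, 0.067]
[1.14, -20.49, 12.11] [-0.001, 0.001, 0.067]
[[ 78.92810594 145.06557833]]
```

View pics/w3.png

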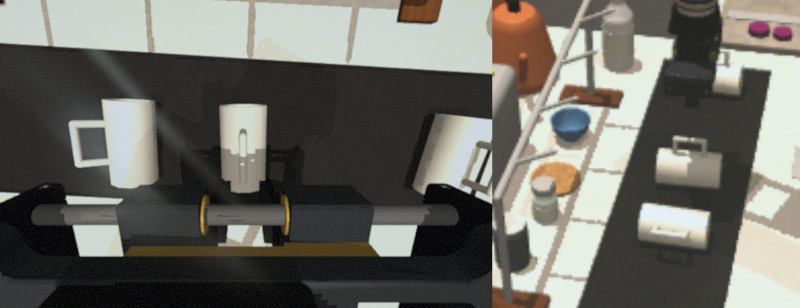

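>>> play_rows(
  gripper=[0.54,0.54,0.54,0.54,0.54,0.54,0.54,0.54,0.54,0.54,0.54,0.54],
  delta_pos=[
    [0.3,-5,0],
    [0.5,-10,0],
    [0.8,-15,0],
    [1.1,-20,0],
    [1.1,-20.55,0],
    [1.1,-20.55,2],
    [1.1,-20.55,4],
    [1.1,-20.55,6],
    [1.1,-20.55,8],
    [1.1,-20.55,10],
    [1.1,-20.55,12.1],
    [1.1,-20.55,12.1],
  ],
  turn=[
    [0,0,0.067],
    [0,0,0.067],
    [0,0,0.067],
    [0,0,0.067],
    [0,0,0.067],
    [0,0,0.067],
    [0,0,0.067],
    [0,0,0.067],
    [0,0,0.067],
    [0,0,0.067],
    [0,0,0.067],
    [0,0,0.067],
  ],
)

```text
time: 13.02
position: [0.4577, 0.1399, 0.0543]
tool_rot: [1.0, -0.01, -0.002, 0.0]
ft_force: [0.3, -1.3, -0.1]
grip_width: 0.0206
grip_force: 0.0
```

>>> play_rows(
  gripper=[0.9,0.9,0.9,0.9,0.9,0.9],
  delta_pos=[
    [0,0,0],
    [0,0,0],
    [0,0,0],
    [0,0,0],
    [0,0,0],
    [0,0,0],
  ],
  turn=[
    [0,0,0],
    [0,0,0],
    [0,0,0],
    [0,0,0],
    [0,0,0],
    [0,0,0],
  ],
  squeeze=4,
)

```text
time: 13.78
position: [0.4593, 0.1413, 0.0559]
tool_rot: [1.0, -0.01, 0.001, -0.0]
ft_force: [0.5, 2.8, 2.9]
grip_width: 0.0088
grip_force: 4.0
```

>>> play_rows(
  gripper=[0.9,0.9,0.9,0.9,0.9,0.9,0.9,0.9,0.9],
  delta_pos=[
    [0,0.6,-0.5],
    [0,1.15,-0.98],
    [0,2.46,-1.74],
    [0,3.88,-2.27],
    [0,5.39,-2.82],
    [0,6.97,-3.1],
    [0,8.4,-3.1],
    [0,8.5,-3.1],
    [0,8.5,-3.1],
  ],
  turn=[
    [0,0,0],
    [0,0,0],
    [0,0,0],
    [0,0,0],
    [0,0,0],
    [0,0,0],
    [0,0,0],
    [0,0,0],
    [0,0,0],
  ],
)

```text
time: 14.9
position: [0.4565, 0.0559, 0.0865]
tool_rot: [1.0, -0.01, -0.001, -0.0]
ft_force: [-1.0, 0.5, 3.2]
grip_width: 0.0086
grip_force: 4.0
```

>>> play_rows(
  gripper=[0.5,0.5,0.5,0.5,0.5,0.5,0.5,0.5,0.5,0.5,0.5,0.5],
  delta_pos=[
    [0,0,0],
    [0,0,0],
    [0,0,0],
    [0,0,0],
    [0,0,-2],
    [0,0,-4],
    [0,0,-6],
    [0,0,-9],
    [0,-5,-9],
    [0,-10,-9],
    [0,-15,-9],
    [0,-20,-9],
  ],
  turn=[
    [0,0,0],
    [0,0,0],
    [0,0,0],
    [0,0,0],
    [0,0,0],
    [0,0,0],
    [0,0,0],
    [0,0,0],
    [0,0,0],
    [0,0,0],
    [0,0,0],
    [0,0,0],
  ],
)

```text
time: 16.4
position: [0.4607, 0.2575, 0.1766]
tool_rot: [1.0, -0.01, 0.0, 0.0]
ft_force: [0.2, -0.3, 0.1]
grip_width: 0.0216
grip_force: 0.0
```

```bash
python3 - <<'E'
from h import *
from rig import robot
t=robot.camera("top");pickle.dump(t,open("pics/top2.pkl","wb"));crop(t,270,200,490,290,3.6,"pics/a.png")
s=robot.camera("side");pickle.dump(s,open("pics/side2.pkl","wb"))
b=cv2.resize(s["color"][140:270,280,None][:0] if 0 else s["color"][150:260,290:410,::-1],(300,275))
a=cv2.imread("pics/a.png");b=cv2.copyMakeBorder(b,0,0,0,a.shape[1]-300,0)
cv2.imwrite("pics/v4.png",np.vstack([a,b])[:600]); print(a.shape)
mv([])
E
```

```text
(324, 792, 3)
now [0.4608 0.2602 0.1767] th -0.8 q [0.3  0.46 1.72 0.   0.96 1.89] t 16.5 w 0.0217
```

View pics/v4.png

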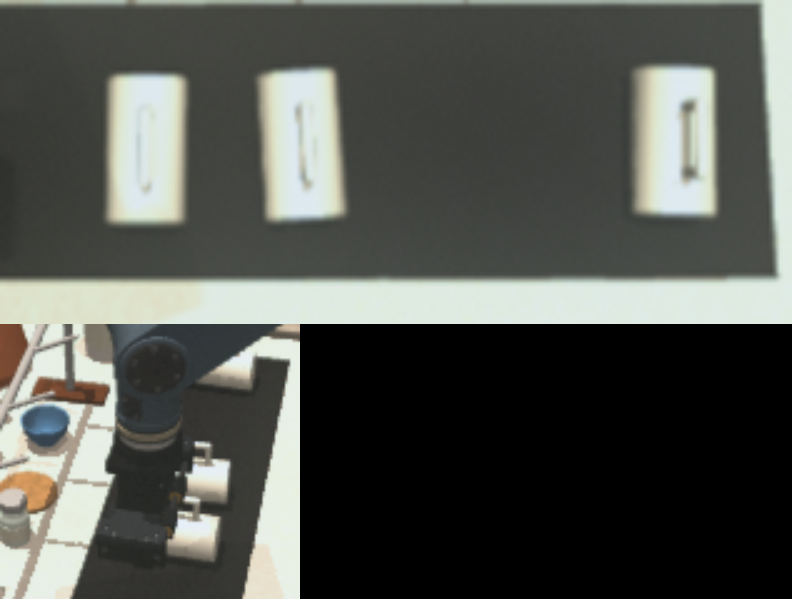

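```bash
python3 - <<'E'
from h import *
t=pickle.load(open("pics/top2.pkl","rb"))
for q in ([(145,103),(145,195)],[(301,102),(310,191)],[(694,98),(696,184)]):
    print(unproj(t,np.array(q)/3.6+[270,200],.096).round(4).tolist())
for m in ([(109,75),(186,75),(107,223),(185,223)],[(259,73),(334,68),(268,221),(345,215)],[(634,67),(716,68),(632,214),(717,215)]):
    print(unproj(t,np.array(m)/3.6+[270,200],.034).mean(0).round(4))
mv([(.466,.056,.20,-1.1),(.466,.056,.086,-1.1)])
E
```

```text
[[0.487, 0.0544, 0.096], [0.42, 0.055, 0.096]]
[[0.4862, -0.0604, 0.096], [0.4213, -0.0653, 0.096]]
[[0.4853, -0.3503, 0.096], [0.4226, -0.3477, 0.096]]
[0.4559 0.0546 0.034 ]
[ 0.4579 -0.0654  0.034 ]
[ 0.4566 -0.3553  0.034 ]
now [0.4608 0.2602 0.1767] th -0.8 q [0.3  0.46 1.72 0.   0.96 1.89] t 16.5 w 0.0217
[0.81, 20.4, -2.37] [-0.002, -0.002, 0.005]
[0.79, 20.43, 9.03] [-0.002, -0.002, 0.005]
```

>>> play_rows(
  gripper=[0.5,0.5,0.5,0.5,0.5,0.5,0.5,0.5,0.5,0.5,0.5,0.5],
  delta_pos=[
    [0.2,5,-2],
    [0.4,10,-2.4],
    [0.6,15,-2.4],
    [0.65,20.4,-2.4],
    [0.65,20.4,-2.4],
    [0.65,20.4,0],
    [0.65,20.4,3],
    [0.65,20.4,5],
    [0.65,20.4,7],
    [0.65,20.4,9],
    [0.65,20.4,9],
    [0.65,20.4,9],
  ],
  turn=[
    [0,0,0.005],
    [0,0,0.005],
    [0,0,0.005],
    [0,0,0.005],
    [0,0,0.005],
    [0,0,0.005],
    [0,0,0.005],
    [0,0,0.005],
    [0,0,0.005],
    [0,0,0.005],
    [0,0,0.005],
    [0,0,0.005],
  ],
)

```text
time: 18.0
position: [0.4636, 0.0522, 0.087]
tool_rot: [1.0, -0.012, 0.0, -0.0]
ft_force: [0.1, 0.7, 0.4]
grip_width: 0.0218
grip_force: 0.0
```

>>> play_rows(
  gripper=[0.95,0.95,0.95,0.95,0.95,0.95,0.95,0.95,0.95,0.95,0.95,0.95],
  delta_pos=[
    [0,0,0],
    [0,0,0],
    [0,0,0],
    [0,0,0],
    [0,0,0],
    [0,0,0],
    [0,0,-1],
    [0,0,-2],
    [0,0,-4],
    [0,0,-6],
    [0,0,-6],
    [0,0,-6],
  ],
  turn=[
    [0,0,0],
    [0,0,0],
    [0,0,0],
    [0,0,0],
    [0,0,0],
    [0,0,0],
    [0,0,0],
    [0,0,0],
    [0,0,0],
    [0,0,0],
    [0,0,0],
    [0,0,0],
  ],
  squeeze=40,
)

```text
time: 19.5
position: [0.4629, 0.0519, 0.1463]
tool_rot: [1.0, -0.012, -0.0, -0.0]
ft_force: [-0.5, -0.4, -2.9]
grip_width: 0.0074
grip_force: 40.0
```

```bash
python3 - <<'E'
from h import *
from rig import robot
o=robot.get_obs();print(o["ft_force"].round(2),o["moment"].round(3),o["grip_force"])
mv([(.50,.0837,.30,30),(.56,.0837,.30,90)])
s=robot.camera("side")
crop(s,280,120,440,260,5,"pics/v5.png")
E
```

```text
[-0.45 -0.37 -2.94] [-0.015  0.004  0.019] 39.99739229679108
now [0.4629 0.0519 0.1463] th -1.38 q [-0.13  0.44  1.9  -0.    0.8   1.47] t 19.5 w 0.0074
[3.62, -3.27, -15.38] [-0.0, 0.001, -0.548]
[9.62, -3.41, -15.38] [-0.001, 0.001, -1.595]
```

View pics/v5.png

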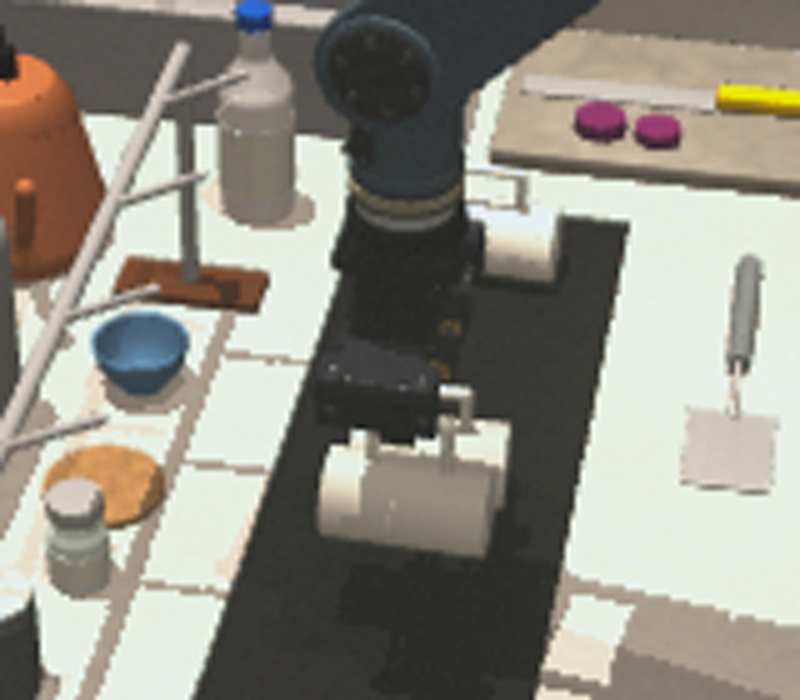

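```bash
python3 - <<'E'
from h import *
mv([(.56,.2198,.30,90)])
E
```

```text
now [0.4627 0.0519 0.146 ] th -1.39 q [-0.13  0.44  1.9  -0.    0.8   1.47] t 19.55 w 0.0074
[9.3, -17.02, -15.41] [-0.001, 0.001, -1.595]
```

>>> play_rows(
  gripper=[0.95,0.95,0.95,0.95,0.95,0.95,0.95,0.95,0.95,0.95,0.95,0.95],
  delta_pos=[
    [0,0,-3],
    [0,-1,-7],
    [1,-3,-11],
    [2,-5,-15.4],
    [3,-7,-15.4],
    [4.5,-9,-15.4],
    [6,-11,-15.4],
    [7,-13,-15.4],
    [8,-15,-15.4],
    [9,-17,-15.4],
    [9.3,-17,-15.4],
    [9.3,-17,-15.4],
  ],
  turn=[
    [0,0,0],
    [0,0,-0.15],
    [0,0,-0.3],
    [0,0,-0.48],
    [0,0,-0.65],
    [0,0,-0.82],
    [0,0,-1.0],
    [0,0,-1.17],
    [0,0,-1.34],
    [0,0,-1.5],
    [0,0,-1.595],
    [0,0,-1.595],
  ],
)

```text
time: 21.05
position: [0.5599, 0.2196, 0.2987]
tool_rot: [0.707, 0.707, -0.001, -0.001]
ft_force: [-0.0, -0.0, -3.0]
grip_width: 0.0075
grip_force: 40.0
```

```bash
python3 - <<'E'
from h import *
from rig import robot
L=lambda x:.244+(.645-x)*.48
mv([(x,.2198,L(x),90) for x in(.575,.59,.605,.62,.635,.645)]+[(.645,.2198,.237,90)])
w=robot.camera("wrist");s=robot.camera("side")
a=cv2.resize(w["color"][:,:,::-1],(480,300));b=cv2.resize(s["color"][130:290,240:400,::-1],(560,560));b=b[:300+0] if 0 else cv2.resize(b,(300,300))
cv2.imwrite("pics/v6.png",np.hstack([a,b]))
k=pickle.load(open("pics/side0.pkl","rb")) 
print("pegtips in side",((proj(k,[[.62,y,.251] for y in(.2008,.0647,-.0703,-.2059)])-[280,120])*5).round(0).tolist())
E
```

```text
now [0.5599 0.2196 0.2987] th 89.95 q [ 0.19  0.42  1.4  -0.    1.33  0.19] t 21.05 w 0.0075
[0.03, 1.52, 2.11] [-0.003, 0.001, -0.001]
[0.03, 3.02, 2.82] [-0.003, 0.001, -0.001]
[0.03, 4.52, 3.54] [-0.003, 0.001, -0.001]
[0.03, 6.02, 4.25] [-0.003, 0.001, -0.001]
[0.03, 7.53, 4.97] [-0.003, 0.001, -0.001]
[0.03, 8.53, 5.45] [-0.003, 0.001, -0.001]
[0.03, 8.53, 6.15] [-0.003, 0.001, -0.001]
pegtips in side [[101.0, 419.0], [156.0, 288.0], [204.0, 175.0], [247.0, 74.0]]
```

View pics/v6.png

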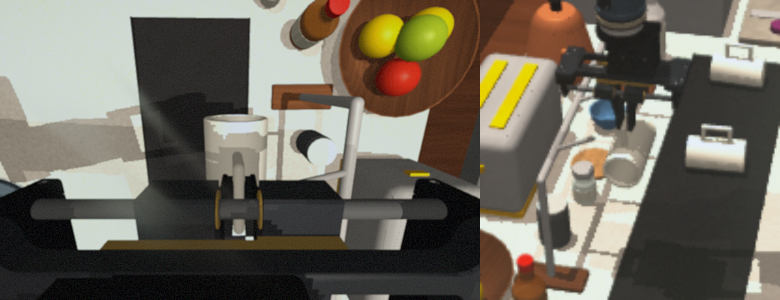

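>>> play_rows(
  gripper=[0.95,0.95,0.95,0.95,0.95,0.95,0.95,0.95,0.95,0.95,0.95],
  delta_pos=[
    [0,0.7,1.5],
    [0,1.5,2.1],
    [0,3,2.8],
    [0,4.5,3.5],
    [0,6,4.25],
    [0,7.5,5],
    [0,8.5,5.45],
    [0,8.5,5.45],
    [0,8.5,5.8],
    [0,8.5,6.1],
    [0,8.5,6.1],
  ],
  turn=[
    [0,0,0],
    [0,0,0],
    [0,0,0],
    [0,0,0],
    [0,0,0],
    [0,0,0],
    [0,0,0],
    [0,0,0],
    [0,0,0],
    [0,0,0],
    [0,0,0],
  ],
)

```text
time: 22.52
position: [0.6454, 0.2197, 0.2402]
tool_rot: [0.707, 0.707, 0.0, 0.0]
ft_force: [-0.1, 1.1, -1.0]
grip_width: 0.0073
grip_force: 40.0
```

```bash
python3 - <<'E'
from h import *
from rig import robot
o=robot.get_obs();print(o["ft_force"].round(2),o["moment"].round(3))
mv([])
w=robot.camera("wrist");s=robot.camera("side")
a=cv2.resize(w["color"][120:320,220:460,::-1],(480,400));b=cv2.resize(s["color"][180:280,240:320,::-1],(320,400))
cv2.imwrite("pics/v7.png",np.hstack([a,b]))
E
```

```text
[-0.07  1.07 -1.02] [ 0.007 -0.113  0.015]
now [0.6454 0.2197 0.2402] th 90.01 q [0.16 0.59 1.26 0.   1.29 0.16] t 22.525 w 0.0073
```

View pics/v7.png

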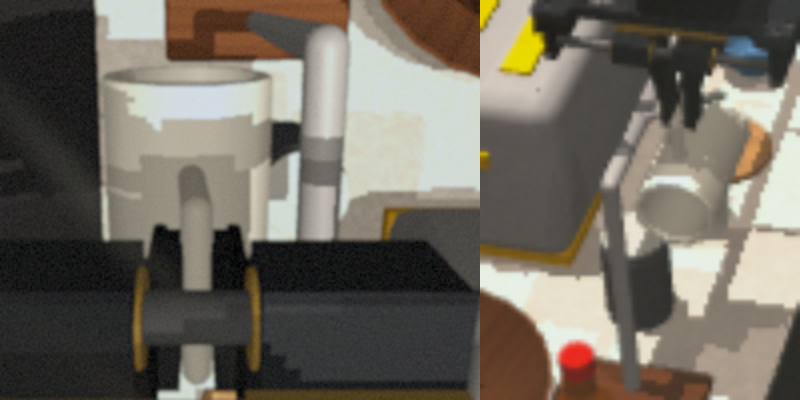

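>>> play_rows(
  gripper=[0.5,0.5,0.5,0.5,0.5,0.5,0.5,0.5,0.5,0.5,0.5,0.5],
  delta_pos=[
    [0,0,0],
    [0,0,0],
    [0,0,0],
    [0,0,0],
    [0,0,0],
    [0,0,-0.7],
    [0,0,-1.5],
    [0,0,-3],
    [0,0,-6],
    [0,-4,-8],
    [0,-10,-8],
    [0,-15,-8],
  ],
  turn=[
    [0,0,0],
    [0,0,0],
    [0,0,0],
    [0,0,0],
    [0,0,0],
    [0,0,0],
    [0,0,0],
    [0,0,0],
    [0,0,0],
    [0,0,0],
    [0,0,0],
    [0,0,0],
  ],
)

```text
time: 24.12
position: [0.494, 0.2196, 0.3211]
tool_rot: [0.707, 0.707, 0.001, 0.0]
ft_force: [0.1, 0.3, 0.2]
grip_width: 0.0218
grip_force: 0.0
```

```bash
python3 - <<'E'
from h import *
from rig import robot
mv([(.4635,-.0646,.22,2.75)])
a=pickle.load(open("pics/top2.pkl","rb"))
t=robot.camera("top");pickle.dump(t,open("pics/top3.pkl","wb"))
s=robot.camera("side")
# has a mug moved? centroids of white-on-mat bodies (mat region)
def blobs(c):
    g=c["color"].min(2)[200:290,200:490];g=(g>110).astype(np.uint8)
    n,_,st,ce=cv2.connectedComponentsWithStats(g)
    return [(st[i,4],unproj(c,ce[i]+[200,200],.05)[0].round(4).tolist()) for i in range(1,n) if 400<st[i,4]<2500]
print(blobs(a));print(blobs(t))
b=cv2.resize(s["color"][150:270,230:330,::-1],(400,480));a=cv2.resize(t["color"][140:220,200:460,::-1],(400,123))
cv2.imwrite("pics/v8.png",np.vstack([b,a])[:600])
E
```

```text
now [0.494  0.2196 0.3211] th 89.99 q [0.21 0.31 1.52 0.   1.32 0.21] t 24.125 w 0.0218
[-28.42, -3.06, 10.09] [0.001, -0.002, 1.523]
[(np.int32(897), [0.4579, -0.0627, 0.05]), (np.int32(912), [0.457, -0.35, 0.05]), (np.int32(880), [0.4573, 0.056, 0.05])]
[(np.int32(904), [0.4578, -0.0627, 0.05]), (np.int32(928), [0.4569, -0.3496, 0.05])]
```

View pics/v8.png

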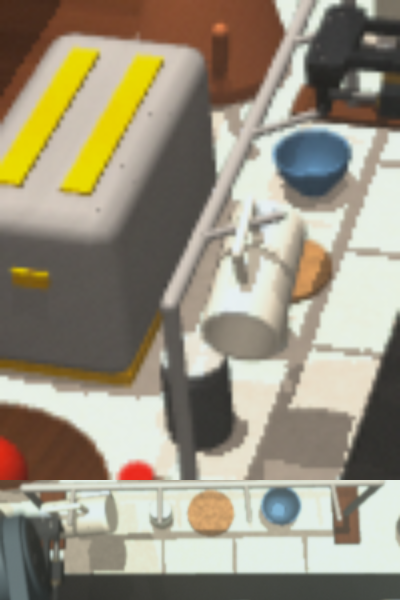

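>>> play_rows(
  gripper=[0.5,0.5,0.5,0.5,0.5,0.5,0.5,0.5,0.5,0.5,0.5,0.5],
  delta_pos=[
    [-3,0,0],
    [-6,0,0],
    [-9,0,1],
    [-12,-1,2],
    [-16,-2,4],
    [-20,-3,6],
    [-24,-3,8],
    [-28.4,-3,10.1],
    [-28.4,-3,10.1],
    [-28.4,-3,10.1],
    [-28.4,-3,10.1],
    [-28.4,-3,10.1],
  ],
  turn=[
    [0,0,0.17],
    [0,0,0.34],
    [0,0,0.51],
    [0,0,0.68],
    [0,0,0.85],
    [0,0,1.02],
    [0,0,1.19],
    [0,0,1.36],
    [0,0,1.523],
    [0,0,1.523],
    [0,0,1.523],
    [0,0,1.523],
  ],
)

```text
time: 25.72
position: [0.4659, -0.0641, 0.2191]
tool_rot: [1.0, 0.025, 0.001, 0.0]
ft_force: [-0.4, -0.2, 0.2]
grip_width: 0.0218
grip_force: 0.0
```

```bash
python3 - <<'E'
from h import *
from rig import robot
mv([(.465,-.064,.0865,2.75)])
E
```

```text
now [ 0.4659 -0.0641  0.2191] th 2.88 q [-0.37  0.33  1.81 -0.    1.    1.15] t 25.725 w 0.0218
[-0.11, -0.02, 13.26] [0.0, -0.001, 0.002]
```

>>> play_rows(
  gripper=[0.5,0.5,0.5,0.5,0.5,0.5,0.5,0.5],
  delta_pos=[
    [-0.1,0,3],
    [-0.1,0,6],
    [-0.1,0,8],
    [-0.1,0,10],
    [-0.1,0,12],
    [-0.1,0,13.2],
    [-0.1,0,13.2],
    [-0.1,0,13.2],
  ],
  turn=[
    [0,0,0],
    [0,0,0],
    [0,0,0],
    [0,0,0],
    [0,0,0],
    [0,0,0],
    [0,0,0],
    [0,0,0],
  ],
)

```text
time: 26.72
position: [0.465, -0.0646, 0.0871]
tool_rot: [1.0, 0.024, 0.001, 0.0]
ft_force: [-0.0, 0.0, -0.3]
grip_width: 0.022
grip_force: 0.0
```

>>> play_rows(
  gripper=[0.95,0.95,0.95,0.95,0.95,0.95,0.95,0.95,0.95,0.95,0.95,0.95],
  delta_pos=[
    [0,0,0],
    [0,0,0],
    [0,0,0],
    [0,0,0],
    [0,0,0],
    [0,0,0],
    [0,0,-1],
    [0,0,-2],
    [0,0,-4],
    [0,0,-6],
    [0,0,-6],
    [0,0,-6],
  ],
  turn=[
    [0,0,0],
    [0,0,0],
    [0,0,0],
    [0,0,0],
    [0,0,0],
    [0,0,0],
    [0,0,0],
    [0,0,0],
    [0,0,0],
    [0,0,0],
    [0,0,0],
    [0,0,0],
  ],
  squeeze=40,
)

```text
time: 28.22
position: [0.464, -0.0643, 0.1462]
tool_rot: [1.0, 0.024, -0.0, -0.0]
ft_force: [-0.3, -0.4, -2.9]
grip_width: 0.0075
grip_force: 40.0
```

```bash
python3 - <<'E'
from h import *
mv([(.56,-.0513,.30,90)])
E
```

```text
now [ 0.464  -0.0643  0.1462] th 2.74 q [-0.38  0.44  1.89 -0.    0.81  1.15] t 28.225 w 0.0075
[9.64, -0.85, -15.38] [-0.001, 0.0, -1.523]
```

>>> play_rows(
  gripper=[0.95,0.95,0.95,0.95,0.95,0.95,0.95,0.95,0.95,0.95,0.95,0.95],
  delta_pos=[
    [0,0,-3],
    [0,0,-7],
    [1,-0.2,-11],
    [2,-0.4,-15.4],
    [3,-0.6,-15.4],
    [4.5,-0.8,-15.4],
    [6,-0.85,-15.4],
    [7,-0.85,-15.4],
    [8,-0.85,-15.4],
    [9,-0.85,-15.4],
    [9.6,-0.85,-15.4],
    [9.6,-0.85,-15.4],
  ],
  turn=[
    [0,0,0],
    [0,0,-0.15],
    [0,0,-0.3],
    [0,0,-0.48],
    [0,0,-0.65],
    [0,0,-0.82],
    [0,0,-1.0],
    [0,0,-1.17],
    [0,0,-1.34],
    [0,0,-1.523],
    [0,0,-1.523],
    [0,0,-1.523],
  ],
)

```text
time: 29.72
position: [0.5598, -0.0513, 0.2995]
tool_rot: [0.708, 0.706, -0.0, -0.001]
ft_force: [-0.4, 0.9, -2.4]
grip_width: 0.0078
grip_force: 40.0
```

```bash
python3 - <<'E'
from h import *
L=lambda x:.244+(.645-x)*.48
mv([(x,-.0513,L(x),90) for x in(.575,.62,.645)]+[(.645,-.0513,.2385,90)])
E
```

```text
now [ 0.5598 -0.0513  0.2995] th 89.86 q [-0.29  0.36  1.49 -0.    1.29 -0.29] t 29.725 w 0.0078
[0.0, 1.53, 2.19] [-0.002, -0.001, -0.002]
[0.01, 6.03, 4.34] [-0.002, -0.001, -0.002]
[0.02, 8.53, 5.54] [-0.002, -0.001, -0.002]
[0.02, 8.54, 6.09] [-0.002, -0.001, -0.002]
```

>>> play_rows(
  gripper=[0.95,0.95,0.95,0.95,0.95,0.95,0.95,0.95,0.95,0.95,0.95],
  delta_pos=[
    [0,0.7,1.5],
    [0,1.5,2.1],
    [0,3,2.9],
    [0,4.5,3.6],
    [0,6,4.3],
    [0,7.5,5.05],
    [0,8.5,5.5],
    [0,8.5,5.5],
    [0,8.5,5.8],
    [0,8.5,6.1],
    [0,8.5,6.1],
  ],
  turn=[
    [0,0,0],
    [0,0,0],
    [0,0,0],
    [0,0,0],
    [0,0,0],
    [0,0,0],
    [0,0,0],
    [0,0,0],
    [0,0,0],
    [0,0,0],
    [0,0,0],
  ],
)

```text
time: 31.1
position: [0.6452, -0.0515, 0.2408]
tool_rot: [0.707, 0.707, 0.0, 0.001]
ft_force: [0.1, -0.1, 1.4]
grip_width: 0.0077
grip_force: 40.0
```

>>> play_rows(
  gripper=[0.5,0.5,0.5,0.5,0.5,0.5,0.5,0.5,0.5,0.5,0.5,0.5],
  delta_pos=[
    [0,0,0],
    [0,0,0],
    [0,0,0],
    [0,0,0],
    [0,0,0],
    [0,0,-0.7],
    [0,0,-1.5],
    [0,0,-3],
    [0,0,-6],
    [0,-4,-8],
    [0,-10,-8],
    [0,-15,-8],
  ],
  turn=[
    [0,0,0],
    [0,0,0],
    [0,0,0],
    [0,0,0],
    [0,0,0],
    [0,0,0],
    [0,0,0],
    [0,0,0],
    [0,0,0],
    [0,0,0],
    [0,0,0],
    [0,0,0],
  ],
)

```text
time: 32.6
position: [0.4934, -0.0514, 0.321]
tool_rot: [0.707, 0.707, 0.0, 0.001]
ft_force: [0.6, -1.5, -0.6]
grip_width: 0.0219
grip_force: 0.0
```

```bash
python3 - <<'E'
from h import *
from rig import robot
mv([(.465,-.3485,.22,-3)])
t=robot.camera("top");pickle.dump(t,open("pics/top4.pkl","wb"))
a=pickle.load(open("pics/top2.pkl","rb"))
def blobs(c):
    g=c["color"].min(2)[200:290,200:490];g=(g>110).astype(np.uint8)
    n,_,st,ce=cv2.connectedComponentsWithStats(g)
    return [(st[i,4],unproj(c,ce[i]+[200,200],.05)[0].round(4).tolist()) for i in range(1,n) if 400<st[i,4]<2500]
print(blobs(t))
# predicted hung handle px in side view; difference image against start near peg1
s=robot.camera("side");s0=pickle.load(open("pics/side0.pkl","rb"))
d=np.abs(s["color"].astype(int)-s0["color"]).max(2)>40
for y in(.2108,-.0603): 
    p=proj(s,[[.655,y,.185]])[0].astype(int); print(p,d[p[1]-12:p[1]+12,p[0]-12:p[0]+12].mean().round(2), s["color"][p[1],p[0]])
E
```

```text
now [ 0.4934 -0.0514  0.321 ] th 90.01 q [-0.33  0.24  1.62 -0.    1.29 -0.33] t 32.6 w 0.0219
[-29.7, -2.87, 10.12] [0.002, -0.001, 1.623]
[(np.int32(1626), [0.3871, -0.3568, 0.05]), (np.int32(909), [0.457, -0.35, 0.05]), (np.int32(1547), [0.3463, 0.1923, 0.05])]
[289 221] 0.44 [203 212 213]
[310 171] 0.52 [232 240 241]
```

>>> play_rows(
  gripper=[0.5,0.5,0.5,0.5,0.5,0.5,0.5,0.5,0.5,0.5,0.5,0.5],
  delta_pos=[
    [-3,0,0],
    [-6,0,0],
    [-9,0,1],
    [-12,-1,2],
    [-16,-2,4],
    [-20,-2.9,6],
    [-24,-2.9,8],
    [-28.4,-2.9,10.1],
    [-29.7,-2.9,10.1],
    [-29.7,-2.9,10.1],
    [-29.7,-2.9,10.1],
    [-29.7,-2.9,10.1],
  ],
  turn=[
    [0,0,0.17],
    [0,0,0.34],
    [0,0,0.51],
    [0,0,0.68],
    [0,0,0.85],
    [0,0,1.02],
    [0,0,1.19],
    [0,0,1.36],
    [0,0,1.54],
    [0,0,1.623],
    [0,0,1.623],
    [0,0,1.623],
  ],
)

```text
time: 34.2
position: [0.4665, -0.3487, 0.2191]
tool_rot: [1.0, -0.025, 0.0, 0.0]
ft_force: [-0.4, 0.0, -1.6]
grip_width: 0.0218
grip_force: 0.0
```

```bash
python3 - <<'E'
from h import *
from rig import robot
mv([(.464,-.3485,.0865,-3)])
E
```

```text
now [ 0.4665 -0.3487  0.2191] th -2.9 q [-0.83  0.47  1.55  0.    1.12  0.79] t 34.2 w 0.0218
[-0.27, -0.01, 13.26] [0.001, -0.001, 0.002]
```

>>> play_rows(
  gripper=[0.5,0.5,0.5,0.5,0.5,0.5,0.5,0.5],
  delta_pos=[
    [-0.2,0,3],
    [-0.2,0,6],
    [-0.2,0,8],
    [-0.2,0,10],
    [-0.2,0,12],
    [-0.2,0,13.2],
    [-0.2,0,13.2],
    [-0.2,0,13.2],
  ],
  turn=[
    [0,0,0],
    [0,0,0],
    [0,0,0],
    [0,0,0],
    [0,0,0],
    [0,0,0],
    [0,0,0],
    [0,0,0],
  ],
)

```text
time: 35.2
position: [0.4645, -0.3487, 0.0873]
tool_rot: [1.0, -0.026, 0.001, 0.001]
ft_force: [1.2, -0.2, -0.0]
grip_width: 0.0219
grip_force: 0.0
```

>>> play_rows(
  gripper=[0.95,0.95,0.95,0.95,0.95,0.95,0.95,0.95,0.95,0.95,0.95,0.95],
  delta_pos=[
    [0,0,0],
    [0,0,0],
    [0,0,0],
    [0,0,0],
    [0,0,0],
    [0,0,0],
    [0,0,-1],
    [0,0,-2],
    [0,0,-4],
    [0,0,-6],
    [0,0,-6],
    [0,0,-6],
  ],
  turn=[
    [0,0,0],
    [0,0,0],
    [0,0,0],
    [0,0,0],
    [0,0,0],
    [0,0,0],
    [0,0,0],
    [0,0,0],
    [0,0,0],
    [0,0,0],
    [0,0,0],
    [0,0,0],
  ],
  squeeze=40,
)

```text
time: 36.7
position: [0.4636, -0.3478, 0.146]
tool_rot: [1.0, -0.026, -0.0, -0.0]
ft_force: [0.1, -0.4, -3.2]
grip_width: 0.0075
grip_force: 40.0
```

```bash
python3 - <<'E'
from h import *
mv([(.56,-.187,.30,90)])
E
```

```text
now [ 0.4636 -0.3478  0.146 ] th -2.99 q [-0.84  0.57  1.62  0.    0.96  0.79] t 36.7 w 0.0075
[8.78, -16.58, -15.39] [-0.002, -0.0, -1.623]
```

>>> play_rows(
  gripper=[0.95,0.95,0.95,0.95,0.95,0.95,0.95,0.95,0.95,0.95,0.95,0.95],
  delta_pos=[
    [0,0,-3],
    [0,-1,-7],
    [1,-3,-11],
    [2,-5,-15.4],
    [3,-7,-15.4],
    [4.5,-9,-15.4],
    [6,-11,-15.4],
    [7,-13,-15.4],
    [8,-15,-15.4],
    [8.8,-16.5,-15.4],
    [8.8,-16.6,-15.4],
    [8.8,-16.6,-15.4],
  ],
  turn=[
    [0,0,0],
    [0,0,-0.15],
    [0,0,-0.31],
    [0,0,-0.49],
    [0,0,-0.67],
    [0,0,-0.84],
    [0,0,-1.02],
    [0,0,-1.2],
    [0,0,-1.37],
    [0,0,-1.54],
    [0,0,-1.623],
    [0,0,-1.623],
  ],
)

```text
time: 38.2
position: [0.5599, -0.1865, 0.2991]
tool_rot: [0.707, 0.707, -0.0, -0.001]
ft_force: [-0.6, -0.6, -1.3]
grip_width: 0.0072
grip_force: 40.0
```

```bash
python3 - <<'E'
from h import *
L=lambda x:.244+(.645-x)*.48
mv([(x,-.187,L(x),90) for x in(.575,.62,.645)]+[(.645,-.187,.2385,90)])
E
```

```text
now [ 0.5599 -0.1865  0.2991] th 89.98 q [-0.51  0.4   1.43 -0.    1.32 -0.51] t 38.2 w 0.0072
[-0.05, 1.51, 2.14] [-0.003, -0.001, -0.0]
[-0.06, 6.02, 4.29] [-0.003, -0.001, -0.0]
[-0.06, 8.52, 5.48] [-0.003, -0.001, -0.0]
[-0.06, 8.52, 6.03] [-0.003, -0.001, -0.0]
```

>>> play_rows(
  gripper=[0.95,0.95,0.95,0.95,0.95,0.95,0.95,0.95,0.95,0.95,0.95],
  delta_pos=[
    [0,0.7,1.5],
    [0,1.5,2.1],
    [0,3,2.9],
    [0,4.5,3.6],
    [0,6,4.3],
    [0,7.5,5],
    [0,8.5,5.5],
    [0,8.5,5.5],
    [0,8.5,5.8],
    [0,8.5,6.1],
    [0,8.5,6.1],
  ],
  turn=[
    [0,0,0],
    [0,0,0],
    [0,0,0],
    [0,0,0],
    [0,0,0],
    [0,0,0],
    [0,0,0],
    [0,0,0],
    [0,0,0],
    [0,0,0],
    [0,0,0],
  ],
)

```text
time: 39.58
position: [0.6458, -0.1873, 0.241]
tool_rot: [0.707, 0.707, 0.0, 0.001]
ft_force: [-0.4, 1.2, 2.7]
grip_width: 0.0077
grip_force: 40.0
```

Resting on the peg (force rose by 4 N, carrying the mug's weight); release and back off.

>>> play_rows(
  gripper=[0.5,0.5,0.5,0.5,0.5,0.5,0.5,0.5,0.5,0.5,0.5,0.5],
  delta_pos=[
    [0,0,0],
    [0,0,0],
    [0,0,0],
    [0,0,0],
    [0,0,0],
    [0,0,-0.7],
    [0,0,-1.5],
    [0,0,-3],
    [0,0,-6],
    [0,-5,-8],
    [0,-11,-8],
    [0,-17,-8],
  ],
  turn=[
    [0,0,0],
    [0,0,0],
    [0,0,0],
    [0,0,0],
    [0,0,0],
    [0,0,0],
    [0,0,0],
    [0,0,0],
    [0,0,0],
    [0,0,0],
    [0,0,0],
    [0,0,0],
  ],
)

```text
time: 41.08
position: [0.4744, -0.1873, 0.3211]
tool_rot: [0.707, 0.707, 0.0, 0.001]
ft_force: [0.6, -0.7, -0.2]
grip_width: 0.0218
grip_force: 0.0
```

>>> play_rows(
  gripper=[0.5,0.5,0.5,0.5,0.5,0.5,0.5,0.5],
  delta_pos=[
    [-5,0,0],
    [-10,0,0],
    [-15,0,0],
    [-20,0,0],
    [-20,0,0],
    [-20,0,0],
    [-20,0,0],
    [-20,0,0],
  ],
  turn=[
    [0,0,0],
    [0,0,0],
    [0,0,0],
    [0,0,0],
    [0,0,0],
    [0,0,0],
    [0,0,0],
    [0,0,0],
  ],
)

```text
time: 42.08
position: [0.4758, -0.3859, 0.32]
tool_rot: [0.707, 0.708, 0.0, 0.0]
ft_force: [0.0, 0.7, 0.3]
grip_width: 0.0218
grip_force: 0.0
```

```bash
python3 - <<'E'
from h import *
from rig import robot
mv([])
t=robot.camera("top");s=robot.camera("side")
a=cv2.resize(t["color"][135:285,190:490,::-1],(500,250),interpolation=cv2.INTER_CUBIC)
b=cv2.resize(s["color"][120:300,230:350,::-1],(300,450),interpolation=cv2.INTER_CUBIC)
im=np.zeros((450,800,3),np.uint8);im[:250,:500]=a;im[:,500:]=b
cv2.imwrite("pics/v9.png",im)
E
```

```text
now [ 0.4758 -0.3859  0.32  ] th 90.09 q [-0.86  0.42  1.34  0.    1.38 -0.87] t 42.075 w 0.0218
```

View pics/v9.png

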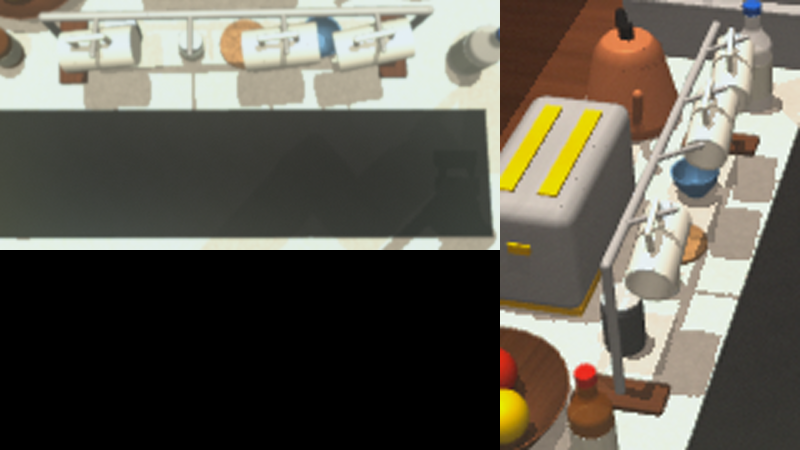

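All three mugs hang, in the top view at (100,45), (280,45) and (373,42), each on its own peg. The mat is empty.

```bash
python3 -c "
from rig import robot
print(robot.hand_in())"
```

```text
the job is handed in; nothing more can be done
None
```

I rolled all three mugs handle-up on the mat, then hung each on its own peg (0, 1 and 3). I handed the job in at about 42 s; the last pictures showed all three hanging and the other things where they were, but `hand_in()` returned no verdict.

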